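# Swing the inspection lamp over the macaron tray

## Task

Swing the lamp on its hinged arm so that the lamp's head hangs over the middle of the tray that carries the macaron shells (not the bare tray), and leave it there at rest. Swing it smoothly, without flinging it, and do not shift the tray of shells.

Things in the scene. Friction and masses are not known exactly. Their poses are not given: they have to be found in the camera images.
- lamp_knob (a point): Centre of the upright round black knob on top of the lamp's head (22 mm diameter, 40 mm tall, its foot on the head's top at z = 200 mm and its top at 240 mm; this point is half-way up, at 220 mm). The knob stands on the vertical axis of the white round lampshade (112 mm diameter, underside 150 mm above the table), so this point is also the lamp head's centre seen from above. The knob is rigid with the arm: it travels on a level circle of 280 mm radius about the post.
- lamp_hinge (a point): Point on the vertical hinge axis at the top of the lamp's post, at z = 190 mm; the post stands on a grey round foot (140 mm diameter) that is fixed to the table, on the far side of the trays. A straight aluminium arm (24 mm wide, 12 mm thick, top at 196 mm) runs level from here to the lamp's head.
- lamp (a joint): Turn of the lamp's arm about its post, rad. At 0 it points from the post roughly towards the robot; it grows anticlockwise seen from above, so the head then moves to the robot's right (-y). Stops at -1.6 and 1.6, beyond both trays. The hinge is slightly stiff (about 1 N at the knob) and the arm stays where it is left.
- shell_tray_middle (a point): Middle of the loose aluminium baking tray with a brown mat and 15 round cream macaron shells (40 mm across) in rows of 5 by 3; this point is level with the shells' tops, 18 mm above the table. Tray 240 mm along its x by 165 mm along its y, rim 20 mm high. It lies on one side of the post, left or right as seen from the robot; a like tray with a bare stained mat lies on the other side. The lamp's circle passes within about 25 mm of this point, seen from above.

How it is judged:
By the outcome, as a careful person would: the job done as asked, in the order asked, and still so for the second after the job is handed in, with the robot touching nothing.
It also fails if it takes over 38 s, if anything falls off the work surface, if the arm or the gripper's body presses on something with over 40 N, if the wrist force passes 120 N, or if a joint passes its speed limit or range.

## Robot

A 7-joint arm with a two-finger parallel gripper is mounted at the origin on the work surface. World frame = base frame: x ahead of the robot, y to its left, z up, the work surface at z = 0. Lengths are in m, angles in rad, forces in N, time in s.
With the tool pointing down it reaches from about 0.4 to 0.85 m from the base axis. Payload 4.4 kg.
Tool frame: the origin (TCP) lies on the front face of the gripper's body, between the roots of the fingers; the fingertips stand 97 mm ahead of it and the grasp point (between the pads) lies 78 mm ahead of it; z points along the fingers, y is the direction in which the jaws open and shut (so a half turn about z gives the same grasp; the last joint's range is limited). The gripper opens to 94 mm and grips with 3 to 60 N. Pads are 16 mm wide; open, the fingers measure 119 mm over their backs; the gripper's body (75 mm by 177 mm) begins 78 mm behind the grasp point.
Start: joints at [-1.236, 0.628, 0.038, 1.517, -0.027, 0.996, -0.02], TCP at [0.254, 0.599, 0.303] pointing down, gripper open.
Joint ranges: [-3.06, 3.06], [-0.37, 2.12], [-1.25, 1.32], [0.18, 2.47], [-1.1, 4.24], [0.23, 1.98], [-2.94, 2.94]. Speed limits (rad/s): [2.57, 2.57, 3.14, 3.14, 3.14, 3.14, 3.14].

## Interface

Orientations are given as a 3x3 rotation matrix whose columns are the frame's x, y, z axes.
In Python, from cell import arm gives the robot as it stands. The module is installed in compiled form; this text tells all that it offers.
- The arm moves only by the tool drive_tool, never from a script. Its argument "steps" is a list of rows, each a list of 3 entries, a list of its own where there are three numbers: the finger opening in mm, from 0 to 94, then the shift along the tool's x, y, z in mm, then the turn, a rotation vector about the tool's x, y, z in degrees. A call has 1 to 12 rows; each row shifts and turns the commanded pose from where the row before left it, along the tool's axes as they then stand; what a row does not reach is not made up. A row lasts 1/10 s, in which the tool goes at most 50 mm and 8.59 degrees, less where a joint would pass 70% of its speed; a pose out of reach is approached as far as the arm can. A call with a gripper value outside its range is refused whole. The fingers move at their own pace and stop on an object; the grip force is fixed at half the most. Time passes only in rows, so rows that do not move let the fingers close. It gives the time, the measured TCP pose, the force and the opening at its end, in the units of the state.
- arm.get_state(): the state, without advancing time (a new reading comes with each control period).
- arm.snapshot(name): name is "scene" or "top"; returns a dict with "image" (420x560x3 uint8, blue, green, red), "intrinsics" (3x3 intrinsics, pixels), "position" and "orientation" of the camera in the world. Camera axes: x right, y down, z forward; pixel columns grow to the right and rows downward; lengths in m; the calibration is good to about 2 mm. A picture is of the moment at which its call begins. There is no depth.
- arm.close_job(): hands the job in, once; it reports no verdict.
The state is a dict: "clock": time; "qpos": joint angles; "qvel": joint speeds; "tau": joint torques, N m; "tool_pos": TCP position; "eef_rot": TCP orientation; "contact_force": force on the tool from outside, world axes, zero at the start; "moment": the same for the moment, N m; "opening": opening from 0.0 (shut) to 1.0 (fully open).
Only numpy, scipy, OpenCV 4.12 (cv2) and the standard library are available. Lean on these libraries where they do the work, as an engineer would, in place of code of your own. Each camera call takes 0.05 s, during which the arm holds its last target. There are 200 camera calls.

## Working session

There is one attempt and no reset: what is moved stays moved. The work goes in short steps, Python scripts to look and compute and a tool call to move; the robot and the scene stay as the last step left them, time stands still between calls to the robot, and variables do not carry over. Pictures are saved under pics/ and viewed, about 8 in all and at most 12, crops included, and the job is handed in when it is done.

Besides the shell and the picture viewer there is one more tool, called by a JSON object that holds its "fn" and its "kwargs". drive_tool: Moves the arm, as the interface text tells. Its arguments: {"type":"object","properties":{"steps":{"type":"array"}},"required":["steps"]}

```bash
mkdir -p pics; cat > h.py <<'E'
import numpy as np,cv2
from cell import arm
def ray(s,u,v):
    d=np.linalg.inv(s["intrinsics"])@[u,v,1.]
    return np.array(s["position"]),np.array(s["orientation"])@d
def at(s,u,v,z):
    o,d=ray(s,u,v); return o+d*(z-o[2])/d[2]
def tri(a,pa,b,pb):
    A=0;B=0
    rs=[ray(a,*pa),ray(b,*pb)]
    for o,d in rs:
        d=d/np.linalg.norm(d);P=np.eye(3)-np.outer(d,d);A=A+P;B=B+P@o
    x=np.linalg.solve(A,B)
    return x,[np.linalg.norm(np.cross(d/np.linalg.norm(d),x-o)) for o,d in rs]
def proj(s,p):
    c=np.array(s["orientation"]).T@(np.array(p)-s["position"]);c=np.array(s["intrinsics"])@c;return c[:2]/c[2]
E
python3 - <<'E'
from h import *
import pickle
for n in("scene","top"):
    s=arm.snapshot(n);pickle.dump(s,open(n+"0.pkl","wb"));cv2.imwrite(f"pics/{n}0.png",s["image"]);print(n,s["position"],s["orientation"],s["intrinsics"])
t=arm.get_state();print(t)
E
```

```text
scene [ 0.84377314 -0.42860742  0.56129864] [[ 0.88574899  0.27192876 -0.37616949]
 [ 0.46375322 -0.55256329  0.69253647]
 [-0.01953687 -0.78786328 -0.61554021]] [[392.6886102    0.         283.92709345]
 [  0.         392.6886102  205.19706387]
 [  0.           0.           1.        ]]
top [0.54214365 0.01872405 0.84753355] [[ 0.01794982 -0.994486    0.10332187]
 [-0.99948576 -0.01510116  0.02828729]
 [-0.02657103 -0.10377649 -0.99424565]] [[414.58125035   0.         281.38860231]
 [  0.         414.58125035 204.88459441]
 [  0.           0.           1.        ]]
{'clock': 0.1, 'qpos': array([-1.23580436,  0.62922833,  0.03847535,  1.51825184, -0.02702507,
        0.99635592, -0.02000817]), 'qvel': array([-0.00139125, -0.0022734 , -0.00264922, -0.00191044,  0.00071632,
        0.00227648, -0.00060423]), 'tau': array([ 3.11317723e-03, -5.50787365e+01,  1.14768952e+00, -1.87114370e+01,
       -5.21050289e-02,  1.93034951e-02,  4.04330615e-05]), 'tool_pos': array([0.25340293, 0.59808755, 0.30186809]), 'eef_rot': array([[-9.20734284e-01,  3.90189622e-01, -6.60887384e-04],
       [ 3.90190182e-01,  9.20732906e-01, -1.59315945e-03],
       [-1.31335222e-05, -1.72474829e-03, -9.99998513e-01]]), 'contact_force': array([ 0.4776584 , -0.04135071, -0.44139204]), 'moment': array([-0.04892623,  0.0345092 , -0.05803671]), 'opening': 1.0008858019565152}
```

View pics/scene0.png

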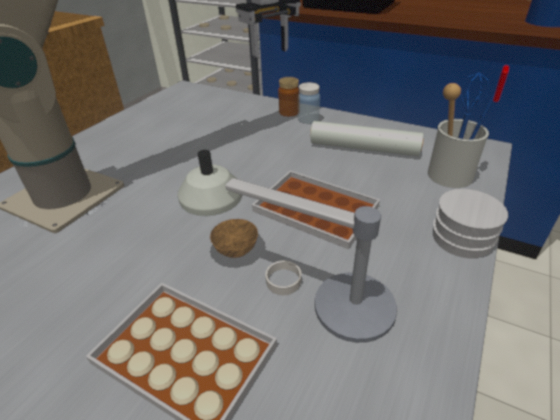

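View pics/top0.png

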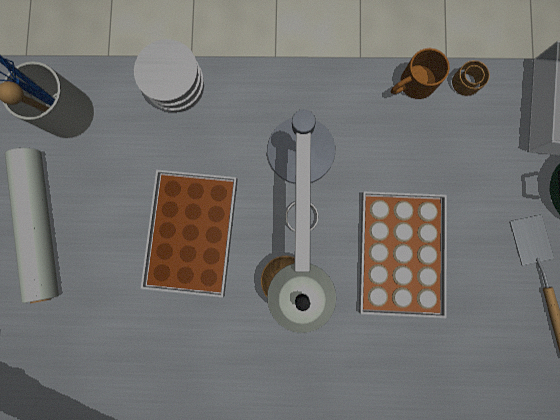

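The scene view shows the lamp arm near the centre, with the knob at about (206,163) and the hinge at about (368,215). The top view shows the shell tray on the robot's right, spanning about (361..446, 193..316), the knob at (303,302) and the hinge at (303,122). I'll enlarge these.

```bash
python3 - <<'E'
from h import *
import pickle
S=pickle.load(open("scene0.pkl","rb"));T=pickle.load(open("top0.pkl","rb"))
def c(s,x,y,w,h,k):return cv2.resize(s["image"][y:y+h,x:x+w],(w*k,h*k),interpolation=cv2.INTER_CUBIC)
a=np.hstack([c(S,175,140,80,60,5),c(S,330,190,80,60,5)])
b=np.hstack([c(T,265,270,80,60,5),c(T,265,95,80,60,5)])
cv2.imwrite("pics/crop1.png",np.vstack([a,b]))
cv2.imwrite("pics/crop2.png",np.hstack([c(S,80,280,200,140,2),c(T,345,180,120,140,2)]))
E
```

```text
(no output)
```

View pics/crop1.png

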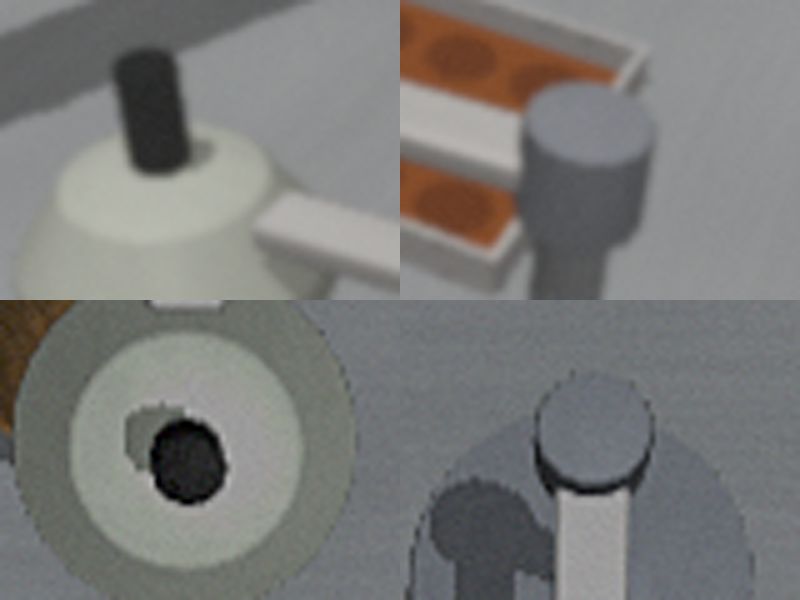

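View pics/crop2.png

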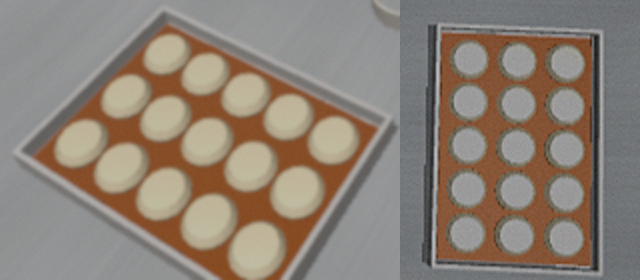

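The crops show these positions:
- **Knob middle:** about (205.4,162) in the scene view, (302.7,302.3) in the top view.
- **Hinge cap top:** about (368,214.8) in the scene view, (304,121.2) in the top view.
- **Middle shell:** about (183,351) in the scene view, (402.5,253.5) in the top view.

```bash
python3 - <<'E'
from h import *
import pickle
np.set_printoptions(precision=4,suppress=True)
S=pickle.load(open("scene0.pkl","rb"));T=pickle.load(open("top0.pkl","rb"))
K,e=tri(S,(205.4,162),T,(302.7,302.3));print("knob",K,e)
H,e=tri(S,(368,214.8),T,(304,121.2));print("hinge cap",H,e)
M,e=tri(S,(183,351),T,(402.5,253.5));print("shell",M,e)
print("knob@.22",at(S,205.4,162,.22),at(T,302.7,302.3,.22))
print("shell@.018",at(S,183,351,.018),at(T,402.5,253.5,.018))
C=np.mean([at(T,*p,.02)for p in((361,193),(446,195),(444.5,315),(362,313))],0);print("tray corners mean",C)
print("R",np.linalg.norm((K-H)[:2]))
f=lambda p:np.arctan2(*(p-H)[:2][::-1])
print("angles",f(K),f(M), "target knob",H[:2]+.28*(M-H)[:2]/np.linalg.norm((M-H)[:2]),np.linalg.norm((M-H)[:2]))
E
```

```text
knob [0.4626 0.0025 0.2185] [np.float64(0.00038111613953674346), np.float64(0.0003811161395365788)]
hinge cap [0.7434 0.0037 0.2061] [np.float64(0.000510656253505463), np.float64(0.0005106562535055055)]
shell [ 0.535  -0.2019  0.006 ] [np.float64(0.0005497102976558859), np.float64(0.0005497102976559264)]
knob@.22 [0.4646 0.0009 0.22  ] [0.4625 0.0023 0.22  ]
shell@.018 [ 0.5412 -0.2071  0.018 ] [ 0.5356 -0.1984  0.018 ]
tray corners mean [ 0.5364 -0.1994  0.02  ]
R 0.2807376185782574
angles -3.137482601700973 -2.3627960050221906 target knob [ 0.5441 -0.193 ] 0.29269029054383794
```

```bash
python3 - <<'E'
from h import *
import pickle
np.set_printoptions(precision=4,suppress=True)
S=pickle.load(open("scene0.pkl","rb"));T=pickle.load(open("top0.pkl","rb"))
def cents(s,x,y,w,h,mn):
    c=s["image"][y:y+h,x:x+w].astype(int); m=((c[...,0]>115)).astype(np.uint8)
    m=cv2.morphologyEx(m,cv2.MORPH_OPEN,np.ones((5,5)))
    n,l,st,ce=cv2.connectedComponentsWithStats(m)
    return [(round(a[0]+x,1),round(a[1]+y,1),int(q[4])) for a,q in zip(ce[1:],st[1:]) if q[4]>mn]
print(cents(S,100,290,170,130,100));print(cents(T,368,198,72,112,100))
# foot of lamp on table, ring etc: check agreement of both cameras at table level
print("rim corners S",[at(S,*p,.02) for p in((162.5,285.5),(89,356.5),(277,341))])
print("rim corners T",[at(T,*p,.02) for p in((361,193),(446,195),(444.5,315),(362,313))])
for p in((.5364,-.1994,.018),(.541,-.207,.018)): print(proj(S,p),proj(T,p))
E
```

```text
[(np.float64(118.7), np.float64(308.3), 1625), (np.float64(235.6), np.float64(305.9), 2504), (np.float64(162.6), np.float64(306.6), 302), (np.float64(181.9), np.float64(316.5), 333), (np.float64(202.1), np.float64(327.1), 360), (np.float64(142.1), np.float64(327.9), 354), (np.float64(161.8), np.float64(338.9), 379), (np.float64(223.5), np.float64(338.1), 386), (np.float64(246.1), np.float64(349.7), 418), (np.float64(119.3), np.float64(351.4), 408), (np.float64(182.7), np.float64(350.5), 410), (np.float64(204.6), np.float64(362.8), 452), (np.float64(139.6), np.float64(363.6), 452), (np.float64(256.7), np.float64(398.9), 1190), (np.float64(160.9), np.float64(376.6), 474), (np.float64(227.8), np.float64(375.9), 487), (np.float64(125.3), np.float64(401.7), 2057), (np.float64(183.6), np.float64(390.4), 516), (np.float64(207.4), np.float64(405.2), 568)]
[(np.float64(379.7), np.float64(209.0), 203), (np.float64(404.0), np.float64(210.0), 198), (np.float64(428.3), np.float64(211.0), 201), (np.float64(379.4), np.float64(230.5), 209), (np.float64(403.6), np.float64(231.5), 211), (np.float64(428.1), np.float64(232.6), 204), (np.float64(379.0), np.float64(252.2), 209), (np.float64(403.4), np.float64(253.4), 215), (np.float64(427.8), np.float64(254.5), 210), (np.float64(378.6), np.float64(274.2), 213), (np.float64(403.3), np.float64(275.4), 212), (np.float64(427.6), np.float64(276.4), 214), (np.float64(378.1), np.float64(296.4), 210), (np.float64(402.7), np.float64(297.5), 214), (np.float64(427.5), np.float64(298.6), 216)]
rim corners S [array([ 0.4262, -0.1223,  0.02  ]), array([ 0.4205, -0.2801,  0.02  ]), array([ 0.6622, -0.1278,  0.02  ])]
rim corners T [array([ 0.6545, -0.1168,  0.02  ]), array([ 0.6529, -0.2853,  0.02  ]), array([ 0.4189, -0.2771,  0.02  ]), array([ 0.4192, -0.1183,  0.02  ])]
[183.723  345.6933] [403.0015 253.0796]
[182.9173 350.8826] [406.8533 250.8046]
```

{"fn": "drive_tool", "kwargs": {"steps": [[94, [0, 0, -20], [0, 0, -6.5]], [94, [0, 0, -30], [0, 0, -6.5]], [94, [-8, -15, 0], [0, 0, 0]], [94, [-17, -30, 0], [0, 0, 0]], [94, [-24, -42, 0], [0, 0, 0]], [94, [-24, -42, 0], [0, 0, 0]], [94, [-24, -42, 0], [0, 0, 0]], [94, [-24, -42, 0], [0, 0, 0]], [94, [-24, -42, 0], [0, 0, 0]], [94, [-24, -42, 0], [0, 0, 0]], [94, [-24, -42, 0], [0, 0, 0]], [94, [-23, -42, 0], [0, 0, 0]]]}}

```text
clock: 1.3
tool_pos: [0.4006, 0.1839, 0.3526]
eef_rot: [[-0.985, 0.173, -0.0], [0.173, 0.985, -0.0], [0.0, -0.0, -1.0]]
contact_force: [0.6, 0.3, 0.3]
opening: 1.001
```

{"fn": "drive_tool", "kwargs": {"steps": [[94, [-23, -42, 0], [0, 0, 0]], [94, [-23, -42, 0], [0, 0, 0]], [94, [-23, -42, 0], [0, 0, 0]], [94, [-16, -28, 0], [0, 0, 0]], [94, [-8, -15, 0], [0, 0, 0]], [94, [0, 0, 0], [0, 0, 0]], [94, [0, 0, 0], [0, 0, 0]], [94, [0, 0, 0], [0, 0, 0]]]}}

```text
clock: 2.1
tool_pos: [0.4623, 0.0049, 0.3525]
eef_rot: [[-0.985, 0.171, -0.001], [0.171, 0.985, 0.001], [0.001, 0.001, -1.0]]
contact_force: [-0.2, -0.2, 0.5]
opening: 0.999
```

```bash
python3 - <<'E'
from h import *
np.set_printoptions(precision=4,suppress=True)
t=arm.get_state();print(t["clock"],t["tool_pos"],t["qpos"],t["contact_force"]);print(t["eef_rot"])
R=np.array(t["eef_rot"]);print("to knob, tool mm",R.T@(np.array([.4626,.0025,.303])-t["tool_pos"])*1000)
E
```

```text
2.1 [0.4623 0.0049 0.3525] [-0.183   0.2998  0.1463  1.9539 -0.0563  0.8924  1.3916] [-0.1804 -0.1616  0.4735]
[[-0.9853  0.1707 -0.0008]
 [ 0.1707  0.9853  0.0007]
 [ 0.0009  0.0006 -1.    ]]
to knob, tool mm [-0.7585 -2.3292 49.4868]
```

{"fn": "drive_tool", "kwargs": {"steps": [[94, [-1, -2, 10], [0, 0, 0]], [94, [0, 0, 15], [0, 0, 0]], [94, [0, 0, 14], [0, 0, 0]], [94, [0, 0, 7], [0, 0, 0]], [94, [0, 0, 3], [0, 0, 0]], [60, [0, 0, 0], [0, 0, 0]], [40, [0, 0, 0], [0, 0, 0]], [32, [0, 0, 0], [0, 0, 0]], [28, [0, 0, 0], [0, 0, 0]], [25, [0, 0, 0], [0, 0, 0]], [23, [0, 0, 0], [0, 0, 0]], [20, [0, 0, 0], [0, 0, 0]]]}}

```text
clock: 3.3
tool_pos: [0.4634, 0.0012, 0.3037]
eef_rot: [[-0.985, 0.173, 0.0], [0.173, 0.985, 0.0], [-0.0, 0.0, -1.0]]
contact_force: [-0.5, -0.2, -0.7]
opening: 0.442
```

{"fn": "drive_tool", "kwargs": {"steps": [[18, [0, 0, 0], [0, 0, 0]], [18, [0, 0, 0], [0, 0, 0]], [18, [0, 0, 0], [0, 0, 0]]]}}

```text
clock: 3.6
tool_pos: [0.4635, 0.0013, 0.3037]
eef_rot: [[-0.985, 0.173, 0.0], [0.173, 0.985, 0.0], [-0.0, 0.0, -1.0]]
contact_force: [0.1, 0.1, 0.0]
opening: 0.228
```

```bash
python3 - <<'E'
from h import *
s=arm.snapshot("scene");c=s["image"][90:250,130:400];cv2.imwrite("pics/grip.png",cv2.resize(c,None,fx=2.5,fy=2.5,interpolation=cv2.INTER_CUBIC))
t=arm.get_state();print(t["clock"],t["tool_pos"],t["contact_force"],t["opening"]*94)
E
```

```text
3.65 [0.46348223 0.00133682 0.30366001] [0.68302942 1.31726729 0.08940149] 21.43478743194464
```

View pics/grip.png

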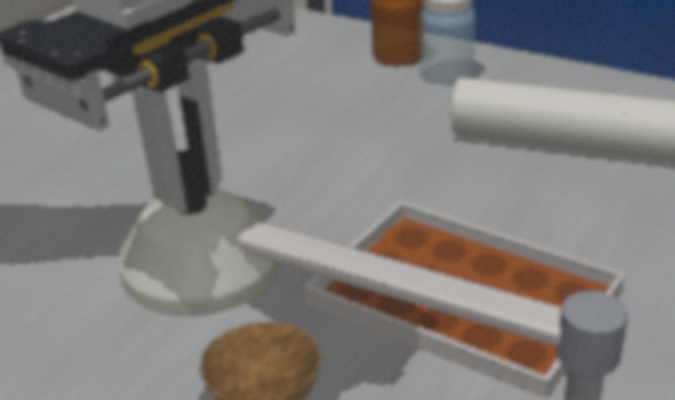

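The knob is gripped: the opening reads 21.4 mm and the jaws close around it, just above the head. The TCP is 280 mm from the hinge, as expected. Next I swing along the arc, turning the wrist with the arm.

{"fn": "drive_tool", "kwargs": {"steps": [[18, [-0.45, -2.4, 0], [0, 0, -0.5]], [18, [-0.93, -4.8, 0], [0, 0, -1]], [18, [-1.42, -7.19, 0], [0, 0, -1.5]], [18, [-1.94, -9.58, 0], [0, 0, -2]], [18, [-1.94, -9.58, 0], [0, 0, -2]], [18, [-1.94, -9.58, 0], [0, 0, -2]], [18, [-1.94, -9.58, 0], [0, 0, -2]], [18, [-1.94, -9.58, 0], [0, 0, -2]], [18, [-1.94, -9.58, 0], [0, 0, -2]], [18, [-1.42, -7.19, 0], [0, 0, -1.5]], [18, [-0.93, -4.8, 0], [0, 0, -1]], [18, [-0.45, -2.4, 0], [0, 0, -0.5]]]}}

```text
clock: 4.85
tool_pos: [0.4782, -0.0857, 0.3037]
eef_rot: [[-0.99, -0.14, 0.001], [-0.14, 0.99, 0.0], [-0.001, 0.0, -1.0]]
contact_force: [1.8, 2.3, -0.3]
opening: 0.23
```

{"fn": "drive_tool", "kwargs": {"steps": [[18, [-0.45, -2.4, 0], [0, 0, -0.5]], [18, [-0.93, -4.8, 0], [0, 0, -1]], [18, [-1.42, -7.19, 0], [0, 0, -1.5]], [18, [-1.94, -9.58, 0], [0, 0, -2]], [18, [-1.94, -9.58, 0], [0, 0, -2]], [18, [-1.94, -9.58, 0], [0, 0, -2]], [18, [-1.94, -9.58, 0], [0, 0, -2]], [18, [-1.94, -9.58, 0], [0, 0, -2]], [18, [-1.94, -9.58, 0], [0, 0, -2]], [18, [-1.94, -9.58, 0], [0, 0, -2]], [18, [-1.94, -9.58, 0], [0, 0, -2]], [18, [-1.94, -9.58, 0], [0, 0, -2]]]}}

```text
clock: 6.05
tool_pos: [0.5276, -0.1744, 0.3037]
eef_rot: [[-0.873, -0.488, 0.0], [-0.488, 0.873, 0.001], [-0.0, 0.001, -1.0]]
contact_force: [2.0, 2.3, 0.5]
opening: 0.228
```

{"fn": "drive_tool", "kwargs": {"steps": [[18, [-1.94, -9.58, 0], [0, 0, -2]], [18, [-1.42, -7.19, 0], [0, 0, -1.5]], [18, [-0.93, -4.8, 0], [0, 0, -1]], [18, [-0.45, -2.4, 0], [0, 0, -0.5]], [18, [0, 0, 0], [0, 0, 0]], [18, [0, 0, 0], [0, 0, 0]], [18, [0, 0, 0], [0, 0, 0]]]}}

```text
clock: 6.75
tool_pos: [0.5438, -0.1924, 0.3037]
eef_rot: [[-0.829, -0.56, 0.001], [-0.56, 0.829, 0.0], [-0.001, -0.0, -1.0]]
contact_force: [3.6, 4.0, -1.3]
opening: 0.225
```

{"fn": "drive_tool", "kwargs": {"steps": [[24, [0, 0, 0], [0, 0, 0]], [30, [0, 0, 0], [0, 0, 0]], [45, [0, 0, 0], [0, 0, 0]], [70, [0, 0, 0], [0, 0, 0]], [80, [0, 0, 0], [0, 0, 0]], [80, [0, 0, 0], [0, 0, 0]], [80, [0, 0, 0], [0, 0, 0]], [80, [0, 0, -8], [0, 0, 0]], [80, [0, 0, -20], [0, 0, 0]], [80, [0, 0, -30], [0, 0, 0]], [80, [0, 0, -20], [0, 0, 0]], [80, [0, 0, -8], [0, 0, 0]]]}}

```text
clock: 7.95
tool_pos: [0.5444, -0.1929, 0.3924]
eef_rot: [[-0.829, -0.56, 0.004], [-0.56, 0.829, -0.001], [-0.003, -0.003, -1.0]]
contact_force: [-0.4, -0.3, 0.4]
opening: 0.853
```

{"fn": "drive_tool", "kwargs": {"steps": [[80, [-5, 10, 0], [0, 0, 0]], [80, [-12, 25, 0], [0, 0, 0]], [80, [-18, 40, 0], [0, 0, 0]], [80, [-18, 40, 0], [0, 0, 0]], [80, [-18, 40, 0], [0, 0, 0]], [80, [-18, 40, 0], [0, 0, 0]], [80, [-12, 25, 0], [0, 0, 0]], [80, [-5, 10, 0], [0, 0, 0]], [80, [0, 0, 0], [0, 0, 0]], [80, [0, 0, 0], [0, 0, 0]]]}}

```text
clock: 8.95
tool_pos: [0.5027, 0.0557, 0.3892]
eef_rot: [[-0.83, -0.558, -0.001], [-0.558, 0.83, -0.001], [0.001, -0.001, -1.0]]
contact_force: [-0.1, 0.0, 0.7]
opening: 0.855
```

```bash
python3 - <<'E'
from h import *
import pickle
f=[]
for n in("scene","top"):
    s=arm.snapshot(n);pickle.dump(s,open(n+"1.pkl","wb"));f.append(s["image"])
a=cv2.resize(f[0][220:420,60:300],(400,333),interpolation=cv2.INTER_CUBIC)
c=f[1][180:330,340:470];b=cv2.resize(c,(400,461),interpolation=cv2.INTER_CUBIC)
cv2.imwrite("pics/final.png",np.hstack([cv2.copyMakeBorder(a,0,128,0,0,0),b]))
t=arm.get_state();print(t["clock"],t["tool_pos"],t["contact_force"])
E
```

```text
9.05 [0.50293519 0.05522273 0.38933439] [-0.47642219  0.03519982  0.29928863]
```

View pics/final.png

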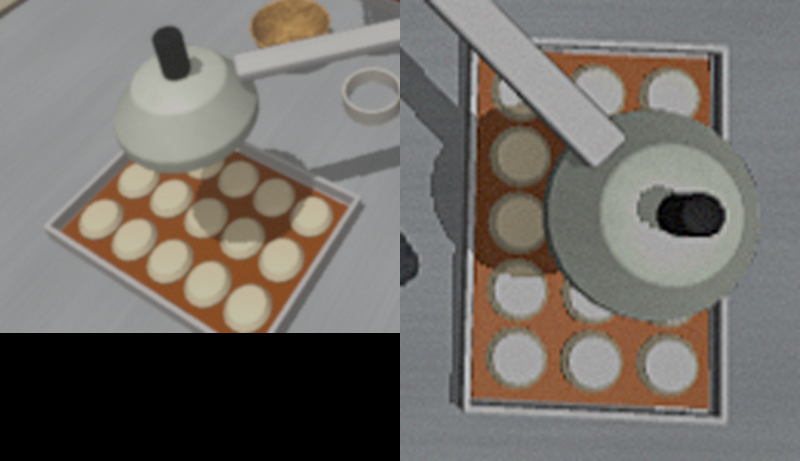

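The head now hangs over the shell tray. The knob middle is at about (434.9,249.9) in the top view and (163.2,251.8) in the scene view. I'll check its position and whether the tray moved.

```bash
python3 - <<'E'
from h import *
import pickle
np.set_printoptions(precision=4,suppress=True)
S=pickle.load(open("scene1.pkl","rb"));T=pickle.load(open("top1.pkl","rb"));T0=pickle.load(open("top0.pkl","rb"));S0=pickle.load(open("scene0.pkl","rb"))
print(tri(S,(163.2,251.8),T,(434.9,249.9)),at(T,434.9,249.9,.22),at(S,163.2,251.8,.22))
for a,b,(x,y,w,h) in((T0,T,(352,285,100,36)),(S0,S,(90,350,120,65))):
    g=[np.float32(cv2.cvtColor(q["image"][y:y+h,x:x+w],cv2.COLOR_BGR2GRAY)) for q in(a,b)]
    print("shift px",cv2.phaseCorrelate(*g,cv2.createHanningWindow((w,h),cv2.CV_32F)))
# pose of cameras unchanged; lampless table agreement: ring & bare tray corner seen in both
print(S["position"]-S0["position"],T["position"]-T0["position"])
E
```

```text
(array([ 0.5437, -0.1934,  0.2195]), [np.float64(0.0004918046429328539), np.float64(0.00049180464293301)]) [ 0.5434 -0.1935  0.22  ] [ 0.5446 -0.1935  0.22  ]
shift px ((0.012988011247628606, -0.04893820744293009), 0.9402925724453396)
shift px ((-0.07278575232709272, 0.04559845038232879), 0.8716315459322046)
[0. 0. 0.] [0. 0. 0.]
```

```bash
python3 -c "
from h import *
print(arm.close_job())"
```

```text
the job is handed in; nothing more can be done
None
```

The lamp's head now hangs over the middle of the shell tray, and I have handed the job in. I gripped the knob, swung it about 44° along its arc at up to 0.1 m/s, then opened the jaws, lifted clear and moved away. It took about 9 s of the 38 s allowed.

**Last checks**
- **Knob:** two views place it at (0.544, -0.193, 0.220), 280 mm from the hinge.
- **Tray:** it did not move, with a shift of less than 0.1 px in both views.
- **Forces:** at the ends of the move calls the tool force read no more than about 6 N. The gripper touches nothing now.

**Disagreement between views:** the two cameras place the tray's middle about 10 mm apart, at (0.536, -0.199) from the top camera and (0.541, -0.207) from the scene camera. Triangulating the middle shell gave a height of 6 mm instead of the stated 18 mm. I aimed between the two estimates. The head is about 10 to 14 mm from the tray's middle. Much of that is the circle passing 9 to 12 mm inside it, which swinging the lamp cannot correct. Along the circle it is about 2 to 3 mm from the averaged middle, and up to 8 mm if the scene camera is right.

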